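# Load the warming chamber and set its outer ring

## Robot

A 6-joint arm with a two-finger parallel gripper is mounted at the origin on a cart in front of the work surface, level with it; the furniture and walls round the work are solid. World frame = base frame: x ahead of the robot, y to its left, z up, the work surface at z = 0. Lengths are in m, angles in rad, forces in N, time in s.
With the tool pointing down it reaches from about 0.35 to 0.775 m from the base axis. Payload 5.5 kg.
Tool frame: the origin (TCP) lies at the very end of the fingers, on their centre line; the grasp point (between the pads) lies 19 mm behind it; z points along the fingers, y is the line along which they close (so a half turn about z gives the same grasp; the last joint's range is limited). The gripper opens to 85 mm and grips with 20 to 120 N. Pads are 22 mm wide; open, the fingers measure 114 mm over their backs; the gripper's body (76 mm by 85 mm) begins 54 mm behind the grasp point. The pads swing forward as they close: fully open they stand 13 mm farther back than shut.
Start: joints at [1.108, 0.313, 0.046, 1.304, 0, 1.431], TCP at [0.182, 0.545, 0.209] pointing down, gripper open.
Joint ranges: [-2.76, 2.76], [-0.86, 1.69], [-1.03, 1.26], [-2.2, 2.34], [-1.47, 1.5], [-3.14, 3.14]. Speed limits (rad/s): [2.57, 2.57, 3.14, 3.14, 3.14, 3.14].

## Interface

Orientations are given as a unit quaternion [w, x, y, z].
In Python, from workcell import env, cams, ticket, spotter gives the robot as it stands.
- The arm moves only by the tool jog_arm, never from a script. Its argument "increments" is a list that holds one entry, the list of rows, each a list of 7 numbers: the shift along the tool's x, y, z in units of 0.25 m (1.0 is 0.25 m), then the turn, a rotation vector about the tool's x, y, z in units of 180 degrees (1.0 is 180 degrees), then the closure in counts, from 0 (fully open) to 255 (shut). A call has 1 to 20 rows; each row shifts and turns the commanded pose from where the row before left it, along the tool's axes as they then stand; what a row does not reach is not made up. A row lasts 1/10 s, in which the tool goes at most 50 mm and 8.59 degrees, less where a joint would pass 70% of its speed; a pose out of reach is approached as far as the arm can. A call with a number of a shift or a turn outside -1 to 1 is refused whole. A call with a gripper value outside its range is refused whole. The fingers move at their own pace and stop on an object; "force" is the grip in N (left out, the last holds). Time passes only in rows, so rows that do not move let the fingers close. It gives the time, the measured TCP pose, the force, the opening and the grip force at its end, in the units of the state.
- env.get_state(): the state, without advancing time (a new reading comes with each control period).
- cams.read_camera(name): name is "scene" or "top" or "wrist"; returns a dict with "pixels" (400x640x3 uint8, red, green, blue), "fx", "fy", "cx", "cy" (pixels), "xyz" and "attitude" of the camera in the world; the wrist camera has in their place "mount" (4x4, takes a point from camera to tool coordinates, whose origin is the TCP and whose axes are the flange's). Camera axes: x right, y down, z forward; pixel columns grow to the right and rows downward; lengths in m; the calibration is good to about 2 mm. A picture is of the moment at which its call begins: read the wrist's pose just before it. There is no depth.
- ticket.hand_in(): hands the job in; it is judged then, once.
Trained networks look in the newest picture that a camera, given by its name, has taken for a name from the list of things; names that differ only in an ending like _2 or _b are one class to them, and where a whole thing is asked for, a point or a joint stands for the part that bears it (a point fixed in the world has none). Each returns a list of dicts, best first, with "conf" (0 to 1); they miss things now and then, are a little off and sometimes report something else, mostly with a low value. They report only what shows in the picture. A call takes as long as a camera call.
- spotter.find_in(target, camera): "uv" ([column, row] in pixels, amid what is visible of it).
- spotter.cut_out(target, camera): "region" (400x640 bool, what is visible of it) and "uv" ([column, row] in pixels, amid what is visible of it).
- spotter.landmark_of(target, camera): "uv" ([column, row] in pixels: a listed point, or the origin of a listed thing).
The state is a dict: "clock": time; "joint_pos": joint angles; "qvel": joint speeds; "tau": joint torques, N m; "tcp_pos": TCP position; "orientation": TCP orientation; "wrist_force": force on the tool from outside, world axes, zero at the start; "ft_torque": the same for the moment, N m; "finger_gap": finger opening in m; "grip_force": force on a finger pad.
Only numpy, scipy, OpenCV 4.12 (cv2) and the standard library are available. Lean on these libraries where they do the work, as an engineer would, in place of code of your own. Each camera call takes 0.05 s, during which the arm holds its last target. There are 200 camera calls.

## Task

Lift the loose lid off the warming chamber by its bar knob and set it down flat on the worktop, then lay every module and small enclosure that lies on the worktop right of the chamber flat on the chamber floor, side by side. Put the lid back so that it sits fully down on the rim, and only then turn the outer ring of the double control clockwise until its pointer stands at the long mark, without moving the inner knob (the timer). Leave the screwdriver and the pliers where they are, and let go of everything at the end.

Things in the scene. Friction and masses are not known exactly. Their poses are not given: they have to be found in the camera images.
- chamber: fixed warming chamber: an open rectangular steel tub 296 mm (along its x) x 156 mm (y) x 58 mm high, walls 8 mm; cavity 280 x 140 mm, its floor 12 mm above the worktop. Origin: centre of the tub at worktop height; x along its long side, roughly away from the robot, y left, z up. Its control pod, 36 mm high, adjoins the right side (-y).
- chamber_rim (a point): centre of the tub's mouth, at rim height (58 mm above the worktop); axes as the chamber's
- chamber_floor (a point): centre of the cavity's floor, 12 mm above the worktop; axes as the chamber's
- lid: the loose lid, about 0.4 kg: a plate 296 (x) x 156 (y) x 6 mm with a plug 266 x 126 x 6 mm under it, which drops into the cavity with 7 mm of play all round (a half turn is as good). Origin: centre of the plug's underside. At the start it lies on the chamber.
- lid_knob (a point): centre of the lid's bar knob, a black bar 70 mm long (along the lid's x), 16 mm wide (y) and 20 mm high, its underside 14 mm above the plate; the point lies 36 mm above the underside of the plug: 36 mm above the worktop when the lid lies there, 88 mm when it sits on the chamber. Axes as the lid's.
- ring (a joint): outer ring of the double control on the pod, a knurled aluminium ring of 60 mm diameter, 26 mm high above the panel (which is 36 mm above the worktop); rad, grows clockwise seen from above, stops at 0 and 4.7; starts 0.4 to 1.9; its pointer stands at the long mark at 3.0. It turns stiffly (0.05 N m) and stays where it is left.
- ring_center (a point): point on the common axis of ring and timer, 14 mm above the panel, half-way up the ring (50 mm above the worktop). The pod is 136 (x) x 110 (y) x 36 mm, centred on this axis, at (-50, -133) mm in the chamber's frame
- ring_pointer (a point): outer end of the black pointer line on the ring's top, 28 mm from the axis; at joint value 0 it stands at +135 degrees in the chamber's frame (from its x towards its y) and turns clockwise
- set_mark (a point): the long white mark on the pod's panel at which the ring's pointer shall stand; this point is its middle, 45 mm from the axis. The other marks are short.
- timer (a joint): inner knob (timer), black, 26 mm diameter, stands on the same axis from 26 to 50 mm above the panel, i.e. 24 mm above the ring's top; turns very easily on its own; rad, clockwise from above; it must stay as found
- timer_pointer (a point): end of the white pointer line on the timer's top, 12 mm from the axis, 50 mm above the panel
- module_a_c (a point): potted electronics module, a plain green block 41 (x) x 100 (y) x 28 (z) mm, 0.09 kg nominal; it lies flat on the worktop to the right of the chamber. This point is its centre (half-way up); x axis along the short side, y along the long side, z up. In some starts it is absent.
- module_b_c (a point): potted electronics module, a plain green block 41 (x) x 100 (y) x 28 (z) mm, 0.09 kg nominal; it lies flat on the worktop to the right of the chamber. This point is its centre (half-way up); x axis along the short side, y along the long side, z up. In some starts it is absent.
- enclosure_a_c (a point): small grey plastic enclosure with lid screws and a gland at one end, 56 (x) x 95 (y) x 32 (z) mm over all, 0.12 kg nominal, grasped across the 56 mm width; it lies flat on the worktop to the right of the chamber. This point is its centre (half-way up); x axis along the short side, y along the long side, z up. In some starts it is absent.
- enclosure_b_c (a point): small grey plastic enclosure with lid screws and a gland at one end, 56 (x) x 95 (y) x 32 (z) mm over all, 0.12 kg nominal, grasped across the 56 mm width; it lies flat on the worktop to the right of the chamber. This point is its centre (half-way up); x axis along the short side, y along the long side, z up. In some starts it is absent.
- driver_red: screwdriver lying at the back right, 173 mm long, 28 mm high, to be left alone
- side_cutters: combination pliers with dipped handles lying at the far left, 163 mm long, 12 mm high, to be left alone

How it is judged:
By the outcome, as a careful person would: the job done as asked, in the order asked, and still so for the second after the job is handed in, with the robot touching nothing.
Of module_a, module_b, enclosure_a, enclosure_b only 2 to 3 are there at a start; the rules pass over those that are not, and their reading is None.
At some moment in a run one of module_a, module_b, enclosure_a, enclosure_b may be knocked a few centimetres aside while the robot is not near it.
Once in a run the grip may slacken for a moment while it holds something.
It also fails if it takes over 200 s, if anything falls off the work surface, if the arm or the gripper's body presses on something with over 40 N, if the wrist force passes 120 N, or if a joint passes its speed limit or range.

## Working session

There is one attempt and no reset: what is moved stays moved. The work goes in short steps, Python scripts to look and compute and a tool call to move; the robot and the scene stay as the last step left them, time stands still between calls to the robot, and variables do not carry over. Pictures are saved under pics/ and viewed, at most 14 in all, crops included, and the job is handed in when it is done.

Besides the shell and the picture viewer there is one more tool, called as name([rows], argument=value, ...), one row to a line, values as JSON. jog_arm: Moves the arm, as the interface text tells. Shifts and turns lie within -1 to 1; 1 stands for 0.25 m of shift or 180 degrees of turn. Its arguments: {"type":"object","properties":{"increments":{"type":"array"},"force":{"type":"number"}},"required":["increments"]}

```bash
ls; mkdir -p pics
python3 - <<'E'
from workcell import env,cams,ticket,spotter
import cv2,numpy as np
print(env.get_state())
for n in ["scene","top"]:
    r=cams.read_camera(n); cv2.imwrite(f"pics/{n}0.png",r["pixels"][:,:,::-1])
    print(n,{k:v for k,v in r.items() if k!="pixels"})
    for t in ["chamber_rim","lid_knob","ring_center","ring_pointer","set_mark","timer_pointer","module_a_c","enclosure_a_c","lid","chamber"]:
        print(t,[(np.round(d["uv"],1).tolist(),round(d["conf"],2)) for d in spotter.landmark_of(t,n)])
E
```

```text
pics
{'clock': 0.0, 'joint_pos': array([ 1.10838638e+00,  3.14006223e-01,  4.49779185e-02,  1.30362757e+00,
       -4.82945367e-05,  1.43119490e+00]), 'qvel': array([-0.00095851,  0.00175508,  0.00095939,  0.00115516,  0.00051216,
       -0.00131416]), 'tau': array([ 1.58084320e-03, -4.80624318e+01,  2.98530918e+01,  1.91488751e-02,
        2.43083036e-05,  1.61096096e-06]), 'tcp_pos': array([0.18217722, 0.54477913, 0.20780519]), 'orientation': array([-2.52598071e-04,  1.60704282e-01,  9.87002162e-01, -8.95127770e-04]), 'wrist_force': array([ 0.76934367, -0.23130407,  0.76288169]), 'ft_torque': array([-0.01697886, -0.0851136 , -0.038863  ]), 'grip_force': 0.0, 'finger_gap': 0.08551106870895361}
scene {'fx': 445.98929005684056, 'fy': 445.98929005684056, 'cx': 317.3201436311781, 'cy': 202.94959434761614, 'xyz': array([-0.36365452, -0.59374798,  0.85861749]), 'attitude': array([-0.4186917 ,  0.77466899, -0.41729014,  0.22462003])}
chamber_rim [([308.4, 229.5], 0.75), ([334.0, 233.5], 0.73)]
lid_knob [([305.9, 206.7], 0.81)]
ring_center [([336.3, 242.4], 0.55)]
ring_pointer [([333.3, 234.8], 0.48)]
set_mark [([348.4, 240.5], 0.67)]
timer_pointer [([338.9, 227.2], 0.54)]
module_a_c []
enclosure_a_c [([392.9, 252.0], 0.69), ([306.1, 210.5], 0.15)]
lid [([308.7, 216.8], 0.74), ([337.3, 242.7], 0.51)]
chamber [([308.1, 230.6], 0.57)]
top {'fx': 506.98550001474877, 'fy': 506.98550001474877, 'cx': 316.4919154995137, 'cy': 207.52991270355784, 'xyz': array([0.51603024, 0.04516419, 1.53985427]), 'attitude': array([ 0.02487855, -0.69987199,  0.7135316 , -0.02080665])}
chamber_rim []
lid_knob [([314.1, 221.5], 0.76)]
ring_center [([353.5, 235.1], 0.53)]
ring_pointer [([346.7, 232.5], 0.71)]
set_mark [([364.7, 224.7], 0.64)]
timer_pointer [([359.2, 231.7], 0.58)]
module_a_c []
enclosure_a_c [([400.8, 207.9], 0.78)]
lid [([313.3, 220.5], 0.93)]
chamber []
```

View pics/top0.png

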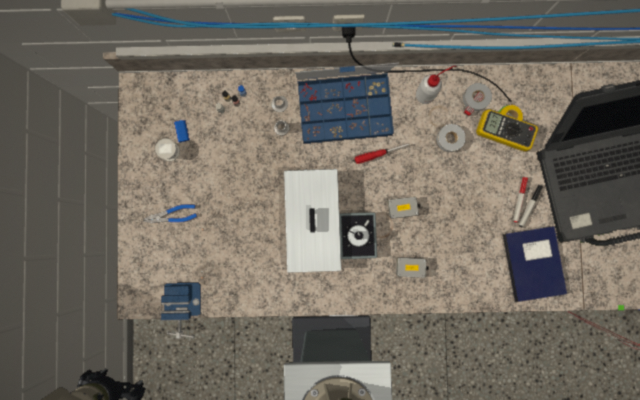

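View pics/scene0.png

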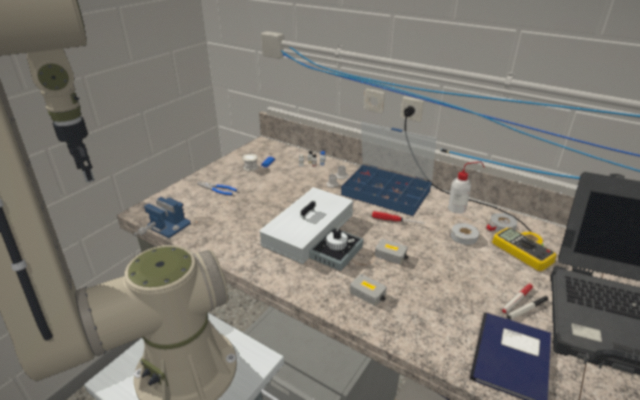

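The top view shows two grey enclosures, at (403,208) and (412,268), and no modules. The lid is at (313,220), the pod at (358,235), and the pliers at (175,213). The worktop around (243,235) is clear for the lid.

```bash
cat > h.py <<'E'
from workcell import env,cams,ticket,spotter
import cv2,numpy as np
from scipy.spatial.transform import Rotation as R
def rot(q): return R.from_quat(np.asarray(q)[[1,2,3,0]])
def shot(n,save=None):
    s=env.get_state(); r=cams.read_camera(n)
    if n=="wrist":
        T=np.eye(4);T[:3,:3]=rot(s["orientation"]).as_matrix();T[:3,3]=s["tcp_pos"]
        T=T@r["mount"]; r["M"],r["C"]=T[:3,:3],T[:3,3]
    else: r["M"],r["C"]=rot(r["attitude"]).as_matrix(),np.array(r["xyz"])
    if save: cv2.imwrite(f"pics/{save}.png",r["pixels"][:,:,::-1])
    return r
def w(r,uv,z):
    uv=np.atleast_2d(uv); d=np.c_[(uv[:,0]-r["cx"])/r["fx"],(uv[:,1]-r["cy"])/r["fy"],np.ones(len(uv))]@r["M"].T
    return r["C"]+d*((z-r["C"][2])/d[:,2])[:,None]
def lm(r,n,t,z):
    for d in spotter.landmark_of(t,n): print(t,np.round(d["uv"],1),round(d["conf"],2),np.round(w(r,d["uv"],z)[0,:2],4))
def rect(r,n,t,z):
    for d in spotter.cut_out(t,n):
        v,u=np.nonzero(d["region"])
        if len(u)<30: continue
        p=w(r,np.c_[u,v],z)[:,:2]
        c,sz,a=cv2.minAreaRect((p*1000).astype(np.float32))
        if sz[0]<sz[1]: a+=90; sz=sz[::-1]
        print("rect",t,round(d["conf"],2),"c",np.round(c,1),"sz",np.round(sz,1),"long-axis deg",round((a+90)%180-90,2),"mean",np.round(p.mean(0)*1000,1))
def go(xyz,yaw,s=None):
    """yaw deg: world angle of tool y minus 90 (tool down)"""
    s=s or env.get_state(); m=rot(s["orientation"]).as_matrix()
    a=np.deg2rad(yaw); ty=np.array([-np.sin(a),np.cos(a),0]);tz=np.array([0,0,-1.]);T=np.c_[np.cross(ty,tz),ty,tz]
    rv=R.from_matrix(m.T@T).as_rotvec()
    print("at",np.round(s["tcp_pos"],4),"t",round(s["clock"],2),"turn",np.round(rv/np.pi,4),"shift after turn",np.round(T.T@(np.array(xyz)-s["tcp_pos"])/.25,4))
E
python3 - <<'E'
from h import *
r=shot("top")
rect(r,"top","lid",.064);lm(r,"top","lid_knob",.088);lm(r,"top","ring_center",.05);lm(r,"top","ring_pointer",.062);lm(r,"top","set_mark",.036);lm(r,"top","timer_pointer",.086)
rect(r,"top","enclosure_a",.025);lm(r,"top","enclosure_a_c",.016);rect(r,"top","enclosure_a_c",.025)
rect(r,"top","side_cutters",.006);rect(r,"top","driver_red",.014);lm(r,"top","side_cutters",.006)
print(w(r,[[243,235],[412,268],[198,205]],0))
E
```

```text
rect lid 0.8 c [576.4  64.8] sz [299.1 161.4] long-axis deg 1.57 mean [574.7  65.8]
lid_knob [312.9 221.9] 0.83 [0.569  0.0637]
lid_knob [364. 224.] 0.27 [ 0.5602 -0.0824]
lid_knob [348.6 230.9] 0.18 [ 0.5413 -0.0379]
ring_center [354.2 234.2] 0.66 [ 0.532  -0.0563]
ring_pointer [351.3 233.1] 0.51 [ 0.5352 -0.0471]
set_mark [364.7 222.1] 0.95 [ 0.5673 -0.0892]
timer_pointer [355.3 231.2] 0.48 [ 0.5401 -0.0572]Traceback (most recent call last):
  File "<stdin>", line 4, in <module>
  File "h.py", line 19, in rect
    for d in spotter.cut_out(t,n):
             ~~~~~~~~~~~~~~~^^^^^
ValueError: it knows: chamber, chamber_floor, chamber_rim, driver_red, enclosure_a, enclosure_b, lid, lid_knob, module_a, module_b, ring, ring_center, ring_pointer, set_mark, side_cutters, timer, timer_pointer
```

Run:
```python
from h import *
r=shot("top")
rect(r,"top","enclosure_a",.025);lm(r,"top","enclosure_a_c",.016);lm(r,"top","module_a_c",.016)
lm(r,"top","side_cutters",.006)
rect(r,"top","side_cutters",.006);rect(r,"top","driver_red",.014)
print(w(r,[[243,235],[403,208],[412,268],[198,205],[198,220]],0))
go([.57,.065,.28],1.5)
print(cams.read_camera("wrist")["mount"])
```

```text
Traceback (most recent call last):
  File "h.py", line 19, in rect
    for d in spotter.cut_out(t,n):
             ~~~~~~~~~~~~~~~^^^^^
ValueError: it knows: chamber, chamber_floor, chamber_rim, driver_red, enclosure_a, enclosure_b, lid, lid_knob, module_a, module_b, ring, ring_center, ring_pointer, set_mark, side_cutters, timer, timer_pointer
```

Run:
```python
from h import *
r=shot("top")
for f,a in ((rect,("enclosure_a_c",.025)),(rect,("enclosure_a",.025)),(lm,("enclosure_a_c",.016)),(lm,("module_a_c",.016)),(rect,("side_cutters",.006)),(rect,("driver_red",.014))):
    try: f(r,"top",*a)
    except ValueError as e: print(a,"ERR")
print(w(r,[[243,235],[403,208],[412,268],[198,205],[198,220]],0))
go([.57,.065,.28],1.5)
print(cams.read_camera("wrist")["mount"])
```

```text
rect enclosure_a_c 0.63 c [ 609.2 -206.8] sz [93.9 58.5] long-axis deg -83.51 mean [ 609.5 -205.4]
('enclosure_a', 0.025) ERR
enclosure_a_c [403.6 205.6] 0.74 [ 0.6154 -0.2092]
enclosure_a_c [408.  268.2] 0.58 [ 0.4279 -0.2167]
enclosure_a_c [355.6 234.6] 0.49 [ 0.5311 -0.0628]
rect side_cutters 0.83 c [598.9 500.5] sz [155.5  51.1] long-axis deg -77.03 mean [601.5 500. ]
rect driver_red 0.73 c [ 781.9 -141.1] sz [159.5  25. ] long-axis deg -70.47 mean [ 771.6 -118.4]
[[ 0.53656069  0.27775293  0.        ]
 [ 0.60918736 -0.20984577  0.        ]
 [ 0.42735594 -0.23150039  0.        ]
 [ 0.63054319  0.41418037  0.        ]
 [ 0.58477718  0.41436442  0.        ]]
at [0.1824 0.5453 0.2087] t 1.8 turn [ 0.      0.     -0.1111] shift after turn [-1.4994 -1.9613 -0.2852]
[[ 3.60158166e-04 -9.63926932e-01 -2.66166751e-01  6.76587950e-02]
 [ 9.99999778e-01  1.97756500e-04  6.36951342e-04 -1.11019428e-05]
 [-5.61338348e-04 -2.66166922e-01  9.63926789e-01 -1.65323798e-01]
 [ 0.00000000e+00  0.00000000e+00  0.00000000e+00  1.00000000e+00]]
```

jog_arm([
  [[0,0,-0.095,0,0,-0.037,0],[0,0,-0.095,0,0,-0.037,0],[0,0,-0.095,0,0,-0.037,0],[-0.107,-0.14,0,0,0,0,0],[-0.107,-0.14,0,0,0,0,0],[-0.107,-0.14,0,0,0,0,0],[-0.107,-0.14,0,0,0,0,0],[-0.107,-0.14,0,0,0,0,0],[-0.107,-0.14,0,0,0,0,0],[-0.107,-0.14,0,0,0,0,0],[-0.107,-0.14,0,0,0,0,0],[-0.107,-0.14,0,0,0,0,0],[-0.107,-0.14,0,0,0,0,0],[-0.107,-0.14,0,0,0,0,0],[-0.107,-0.14,0,0,0,0,0],[-0.107,-0.14,0,0,0,0,0],[-0.107,-0.14,0,0,0,0,0],[0,0,0,0,0,0,0],[0,0,0,0,0,0,0]],
])

```text
clock: 3.75
tcp_pos: [0.5696, 0.0643, 0.2793]
orientation: [-0.001, -0.012, 1.0, 0.0]
wrist_force: [-0.3, -0.0, -0.4]
finger_gap: 0.0852
grip_force: 0.0
```

Run:
```python
from h import *
r=shot("wrist","w1")
lm(r,"wrist","lid_knob",.088);rect(r,"wrist","lid_knob",.098);lm(r,"wrist","ring_center",.05);lm(r,"wrist","set_mark",.036);lm(r,"wrist","ring_pointer",.062);lm(r,"wrist","timer_pointer",.086);rect(r,"wrist","lid",.064)
go([.57,.065,.2],1.5)
```

```text
lid_knob [630.5 191.2] 0.69 [0.5843 0.4159]
lid_knob [319.1 176.3] 0.58 [0.5755 0.0626]
lid_knob [80.2 40.5] 0.25 [ 0.4423 -0.1804]
rect lid_knob 0.75 c [568.6  65.8] sz [268.2 141.4] long-axis deg 0.91 mean [555.   65.4]
ring_center [211.2 129.1] 0.55 [ 0.5291 -0.0671]
set_mark [195.3 157.7] 0.86 [ 0.566 -0.094]
ring_pointer [232.8 142.4] 0.96 [ 0.543  -0.0389]
timer_pointer [203.2 142. ] 0.66 [ 0.5407 -0.0649]
rect lid 0.6 c [575.9  66.2] sz [296.4 156.8] long-axis deg 1.16 mean [560.3  65.8]
at [0.5691 0.0661 0.2803] t 4.15 turn [0.     0.0002 0.0004] shift after turn [-0.0035 -0.0045  0.3214]
```

View pics/w1.png

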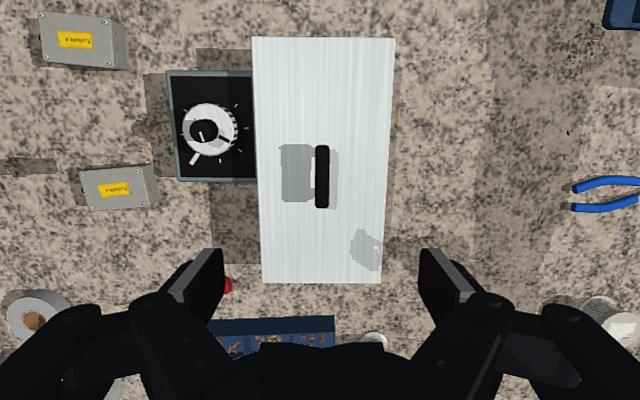

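The wrist view shows the bar knob at (322,177), nearly aligned with the tool, with the plate and ring clear of it. I'll go down and grasp it.

jog_arm([
  [[-0.014,0,0.139,0,0,0.001,0],[-0.014,0,0.139,0,0,0.001,0],[0,0,0.139,0,0,0,0],[0,0,0.139,0,0,0,0],[0,0,0.139,0,0,0,0],[0,0,0.139,0,0,0,0],[0,0,0,0,0,0,0],[0,0,0,0,0,0,255],[0,0,0,0,0,0,255],[0,0,0,0,0,0,255],[0,0,0,0,0,0,255],[0,0,0,0,0,0,255],[0,0,0,0,0,0,255],[0,0,0,0,0,0,255],[0,0,0,0,0,0,255],[0,0,0,0,0,0,255]],
], force=70)

```text
clock: 5.75
tcp_pos: [0.5774, 0.0653, 0.073]
orientation: [0.001, -0.01, 1.0, -0.0]
wrist_force: [-1.1, -0.2, 5.5]
finger_gap: 0.012
grip_force: 68.4
```

jog_arm([
  [[0,0,-0.04,0,0,0,255],[0,0,-0.04,0,0,0,255],[0,0,-0.06,0,0,0,255],[0,0,-0.08,0,0,0,255],[0,0,-0.08,0,0,0,255],[0,0,-0.08,0,0,0,255],[0,0,0,0,0,0,255],[0,0,0,0,0,0,255],[0,0,0,0,0,0,255]],
], force=90)

```text
clock: 6.65
tcp_pos: [0.5756, 0.0654, 0.1651]
orientation: [-0.001, -0.01, 1.0, 0.0]
wrist_force: [-0.1, -0.9, -3.8]
finger_gap: 0.0109
grip_force: 88.1
```

Run:
```python
from h import *
r=shot("wrist");shot("scene","s2");r2=shot("top")
rect(r,"wrist","lid",.159)
rect(r2,"top","lid",.159);rect(r2,"top","enclosure_a_c",.025);rect(r2,"top","chamber",.058);rect(r,"wrist","chamber",.058)
print(env.get_state()["ft_torque"])
go([.565,.27,.165],1.2)
```

```text
rect lid 0.79 c [555.2  65.6] sz [192.7 152.6] long-axis deg 1.0 mean [525.1  65.1]
rect lid 0.88 c [573.9  65.9] sz [293.5 151.9] long-axis deg 1.71 mean [638.7  44.4]
rect enclosure_a_c 0.58 c [ 611.1 -208.7] sz [96.5 57.2] long-axis deg -83.5 mean [ 610.7 -206.5]
rect chamber 0.7 c [528.7 -67.5] sz [133.4 103. ] long-axis deg 0.78 mean [528.8 -67.5]
rect chamber 0.81 c [527.5 -80.9] sz [124.6  52.6] long-axis deg 0.66 mean [523.8 -80.9]
[-0.0127179  -0.02779574 -0.02061824]
at [0.5764 0.0654 0.1661] t 7.05 turn [ 0.     -0.0002 -0.0004] shift after turn [0.0283 0.8192 0.0045]
```

View pics/s2.png

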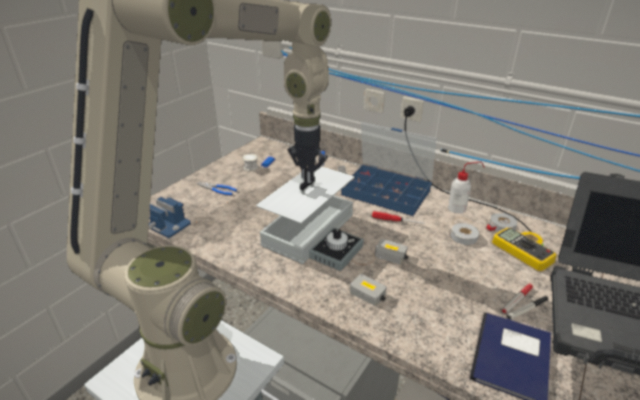

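jog_arm([
  [[0.0035,0.1025,0,0,0,0,255],[0.0035,0.1025,0,0,0,0,255],[0.0035,0.1025,0,0,0,0,255],[0.0035,0.1025,0,0,0,0,255],[0.0035,0.1025,0,0,0,0,255],[0.0035,0.1025,0,0,0,0,255],[0.0035,0.1025,0,0,0,0,255],[0.0035,0.1025,0,0,0,0,255],[0,0,0,0,0,0,255],[0,0,0.1,0,0,0,255],[0,0,0.1,0,0,0,255],[0,0,0.1,0,0,0,255],[0,0,0.1,0,0,0,255],[0,0,0.08,0,0,0,255],[0,0,0,0,0,0,255],[0,0,0,0,0,0,255]],
])

```text
clock: 8.65
tcp_pos: [0.5654, 0.2697, 0.0465]
orientation: [-0.0, -0.01, 1.0, -0.0]
wrist_force: [-0.4, 0.7, -3.5]
finger_gap: 0.0108
grip_force: 88.5
```

Check for slip before setting it down.

jog_arm([
  [[0,0,0.04,0,0,0,255],[0,0,0.03,0,0,0,255],[0,0,0.012,0,0,0,255],[0,0,0.012,0,0,0,255],[0,0,0,0,0,0,255],[0,0,0,0,0,0,255]],
])

```text
clock: 9.25
tcp_pos: [0.5656, 0.2703, 0.0231]
orientation: [0.0, -0.01, 1.0, 0.0]
wrist_force: [-0.2, 0.5, -3.2]
finger_gap: 0.011
grip_force: 88.5
```

jog_arm([
  [[0,0,0.006,0,0,0,255],[0,0,0.006,0,0,0,255],[0,0,0,0,0,0,255],[0,0,0,0,0,0,255]],
])

```text
clock: 9.65
tcp_pos: [0.5659, 0.2704, 0.0211]
orientation: [0.001, -0.01, 1.0, 0.0]
wrist_force: [-2.1, -0.8, 6.2]
finger_gap: 0.0108
grip_force: 90.2
```

jog_arm([
  [[0,0,0,0,0,0,0],[0,0,0,0,0,0,0],[0,0,0,0,0,0,0],[0,0,0,0,0,0,0],[0,0,0,0,0,0,0],[0,0,-0.1,0,0,0,0],[0,0,-0.17,0,0,0,0],[0,0,-0.17,0,0,0,0],[0,0,-0.17,0,0,0,0],[0,0,-0.17,0,0,0,0],[0,0,-0.17,0,0,0,0],[0,0,-0.17,0,0,0,0],[0,-0.18,0,0,0,0,0],[0,-0.18,0,0,0,0,0],[0,-0.18,0,0,0,0,0],[0,-0.18,0,0,0,0,0],[0,-0.18,0,0,0,0,0],[0,-0.18,0,0,0,0,0],[0,0,0,0,0,0,0],[0,0,0,0,0,0,0]],
])

```text
clock: 11.65
tcp_pos: [0.5708, -0.0009, 0.2999]
orientation: [-0.0, -0.008, 1.0, 0.0]
wrist_force: [-0.2, 0.8, 0.1]
finger_gap: 0.0856
grip_force: 0.0
```

Run:
```python
from h import *
r=shot("wrist","w3");
rect(r,"wrist","chamber",.058);lm(r,"wrist","chamber_rim",.058);lm(r,"wrist","chamber_floor",.012);rect(r,"wrist","enclosure_a_c",.025);lm(r,"wrist","enclosure_a_c",.016);rect(r,"wrist","lid",.012)
lm(r,"wrist","ring_center",.05);lm(r,"wrist","set_mark",.036);lm(r,"wrist","ring_pointer",.062);lm(r,"wrist","timer_pointer",.086)
r=shot("top");rect(r,"top","lid",.012);rect(r,"top","enclosure_a_c",.025);lm(r,"top","enclosure_a_c",.016)
go([.54,0,.3],1.2)
```

```text
rect chamber 0.82 c [578.1  14.8] sz [294.6 258.4] long-axis deg 0.95 mean [553.2  34.6]
chamber_rim [375.2 166.9] 0.56 [0.5739 0.0683]
chamber_floor [361.6 162.5] 0.76 [0.576  0.0567]
chamber_floor [378.7 166.6] 0.68 [0.5814 0.0811]
chamber_floor [367.7 160.4] 0.59 [0.5729 0.0651]
rect enclosure_a_c 0.65 c [ 609.3 -204.4] sz [97.9 60.1] long-axis deg -83.48 mean [ 608.8 -202.7]
enclosure_a_c [170.2 189. ] 0.81 [ 0.618  -0.2143]
rect lid 0.91 c [563.4 270.2] sz [294.9 159.4] long-axis deg 0.96 mean [551.4 269.9]
ring_center [268.6 131.4] 0.82 [ 0.5326 -0.0669]
set_mark [250.2 157.1] 0.84 [ 0.5675 -0.0943]
ring_pointer [290.4 140.1] 0.86 [ 0.5418 -0.0385]
timer_pointer [267.2 140.8] 0.68 [ 0.5407 -0.0632]
rect lid 0.69 c [563.9 270.5] sz [296.8 160.6] long-axis deg 1.83 mean [562.9 271.1]
rect enclosure_a_c 0.71 c [563.6 268. ] sz [298.2 158.6] long-axis deg 0.55 mean [563.3 268.1]
rect enclosure_a_c 0.58 c [ 611.2 -207.6] sz [92.1 55.2] long-axis deg -85.1 mean [ 611.  -205.4]
enclosure_a_c [401.7 204.7] 0.64 [ 0.6182 -0.2036]
enclosure_a_c [310.3 217.8] 0.47 [0.5841 0.0722]
at [5.708e-01 3.000e-04 2.999e-01] t 12.4 turn [ 0.      0.     -0.0004] shift after turn [ 0.1231  0.0014 -0.0002]
```

View pics/w3.png

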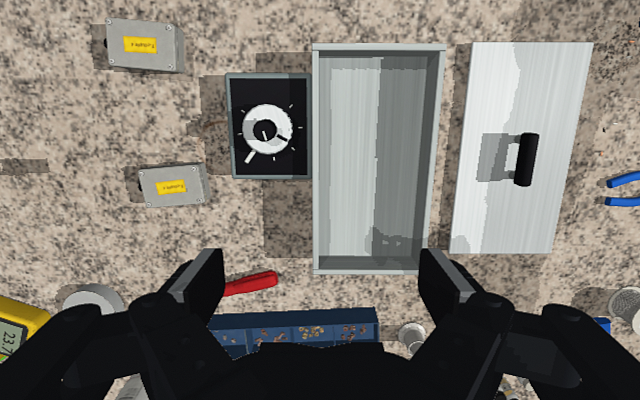

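Run:
```python
from h import *
print(env.get_state()["joint_pos"].round(3))
r=shot("wrist")
c=w(r,[[312.5,43.5],[446.5,43.5],[314,274],[419,275]],.058)[:,:2]; print(c.round(4), c.mean(0))
print("ang",np.degrees(np.arctan2(*(c[2]-c[0])[::-1])),np.degrees(np.arctan2(*(c[3]-c[1])[::-1])), np.linalg.norm(c[2]-c[0]),np.linalg.norm(c[1]-c[0]))
cc=c.mean(0); a=np.radians(1.); M=np.array([[np.cos(a),-np.sin(a)],[np.sin(a),np.cos(a)]])
rc=cc+M@[-.05,-.133]; print("ring axis",rc)
for uv,z in (((289,140.5),.062),((250,157),.036),((265,130),.05)):
    p=M.T@(w(r,uv,z)[0,:2]-rc); print(p.round(4),np.degrees(np.arctan2(p[1],p[0])))
for d in spotter.cut_out("enclosure_b_c","wrist"): print(d["uv"],d["conf"])
# near enclosure by grey-plastic colour: print its pixel
print(w(r,[[108,18],[178,25],[184,73],[107,67]],.03).round(3))
go([.45,-.21,.2],-83)
```

```text
[-0.14   0.3    0.249  1.52   0.    -0.16 ]
[[ 0.432  -0.012 ]
 [ 0.4289  0.1421]
 [ 0.7259 -0.0061]
 [ 0.7246  0.1401]] [0.5778192  0.06601813]
ang 1.1521800721933397 -0.380411336417876 0.2940008496858151 0.15408270328896065
ring axis [ 0.53014799 -0.06783423]
[0.0128 0.0283] 65.63575163755873
[ 0.0371 -0.0264] -35.446117492896285
[ 0.001  -0.0026] -68.86212956397488
[146.4, 43.2] 0.95
[275.3, 125.1] 0.68
[[ 0.404 -0.26   0.03 ]
 [ 0.41  -0.176  0.03 ]
 [ 0.464 -0.174  0.03 ]
 [ 0.459 -0.269  0.03 ]]
at [5.707e-01 2.000e-04 2.999e-01] t 12.5 turn [ 0.     -0.      0.4673] shift after turn [-0.7757 -0.5819  0.3997]
```

jog_arm([
  [[0,0,0,0,0,0.0467,0],[0,0,0,0,0,0.0467,0],[0,0,0,0,0,0.0467,0],[0,0,0,0,0,0.0467,0],[0,0,0,0,0,0.0467,0],[0,0,0,0,0,0.0467,0],[0,0,0,0,0,0.0467,0],[0,0,0,0,0,0.0467,0],[0,0,0,0,0,0.0467,0],[0,0,0,0,0,0.0467,0],[-0.1166,-0.0889,0.0457,0,0,0,0],[-0.1166,-0.0889,0.0457,0,0,0,0],[-0.1166,-0.0889,0.0457,0,0,0,0],[-0.1166,-0.0889,0.0457,0,0,0,0],[-0.1166,-0.0889,0.0457,0,0,0,0],[-0.1166,-0.0889,0.0457,0,0,0,0],[-0.1166,-0.0889,0.0457,0,0,0,0],[0,0,0,0,0,0,0],[0,0,0,0,0,0,0]],
])

```text
clock: 14.4
tcp_pos: [0.441, -0.2219, 0.2199]
orientation: [-0.0, 0.663, 0.749, 0.0]
wrist_force: [0.1, -0.2, 0.6]
finger_gap: 0.0852
grip_force: 0.0
```

Run:
```python
from h import *
r=shot("wrist","w4")
rect(r,"wrist","enclosure_a_c",.03);lm(r,"wrist","enclosure_a_c",.016)
go([.434,-.218,.2],-83)
```

```text
rect enclosure_a_c 0.65 c [ 432.3 -227.2] sz [92.7 57.3] long-axis deg 88.12 mean [ 432.  -222.9]
rect enclosure_a_c 0.57 c [ 606.2 -208.5] sz [91. 66.] long-axis deg -83.5 mean [ 605.6 -204.8]
enclosure_a_c [468.2 181.7] 0.81 [ 0.6124 -0.2159]
at [ 0.4422 -0.2208  0.2205] t 14.55 turn [0.0003 0.0001 0.0007] shift after turn [ 0.0151 -0.0311  0.0819]
```

View pics/w4.png

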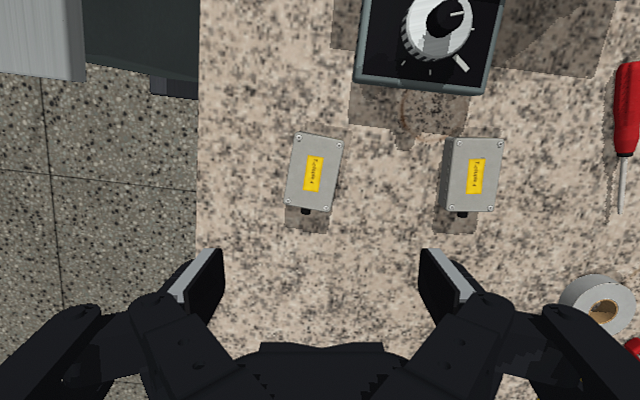

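```bash
cat >> h.py <<'E'
def box(r,uvs,z):
    p=w(r,uvs,z)[:,:2]; l=(p[2]+p[3]-p[0]-p[1])/2; s=(p[1]+p[2]-p[0]-p[3])/2
    print("c",p.mean(0).round(4),"long",np.linalg.norm(l).round(4),np.degrees(np.arctan2(l[1],l[0])).round(1),"short",np.linalg.norm(s).round(4),np.degrees(np.arctan2(s[1],s[0])).round(1))
E
python3 - <<'E'
from h import *
r=shot("wrist")
for z in (.03,.032):
  box(r,[[297,131],[345,139],[334,212],[285,206]],z)
  box(r,[[453,138],[506,139],[498,212],[446,209]],z)
E
```

```text
c [ 0.4359 -0.2239] long 0.0846 -91.8 short 0.0545 -1.1
c [ 0.6139 -0.2044] long 0.0817 -81.4 short 0.0589 4.9
c [ 0.4359 -0.2235] long 0.0841 -91.8 short 0.0542 -1.1
c [ 0.6129 -0.2041] long 0.0813 -81.4 short 0.0586 4.9
```

The near enclosure's top face has corners at about (297,131), (345,139), (334,212) and (285,206). I'll grasp it across its short side.

jog_arm([
  [[0,0,0,0,0,0.047,0],[-0.013,-0.0245,0.135,0,0,0,0],[0,0,0.15,0,0,0,0],[0,0,0.15,0,0,0,0],[0,0,0.15,0,0,0,0],[0,0,0.15,0,0,0,0],[0,0,0.09,0,0,0,0],[0,0,0.04,0,0,0,0],[0,0,0,0,0,0,0],[0,0,0,0,0,0,255],[0,0,0,0,0,0,255],[0,0,0,0,0,0,255],[0,0,0,0,0,0,255],[0,0,0,0,0,0,255],[0,0,0,0,0,0,255]],
], force=60)

```text
clock: 16.1
tcp_pos: [0.4384, -0.2276, 0.0079]
orientation: [0.005, 0.716, 0.698, 0.0]
wrist_force: [-2.5, -1.5, 21.1]
finger_gap: 0.0005
grip_force: 10.6
```

Run:
```python
from h import *
r=shot("wrist","w5")
rect(r,"wrist","enclosure_a_c",.03)
r=shot("top");rect(r,"top","enclosure_a_c",.025);lm(r,"top","enclosure_a_c",.016)
s=env.get_state();print(s["tcp_pos"],s["wrist_force"],s["finger_gap"],s["grip_force"],s["orientation"])
```

```text
rect enclosure_a_c 0.95 c [ 571.9 -209.6] sz [89.6 28.2] long-axis deg -76.43 mean [ 573.3 -204.6]
rect enclosure_a_c 0.83 c [ 609.2 -208.5] sz [85.5 53. ] long-axis deg -83.51 mean [ 609.4 -207.7]
enclosure_a_c [401.9 208. ] 0.86 [ 0.6083 -0.2039]
[ 0.43826958 -0.22754946  0.00789764] [-3.34119863 -1.22140114 20.28118878] 0.0004923406423788909 10.01813635812141 [4.42202590e-03 7.15827136e-01 6.98263528e-01 5.59597704e-05]
```

View pics/w5.png

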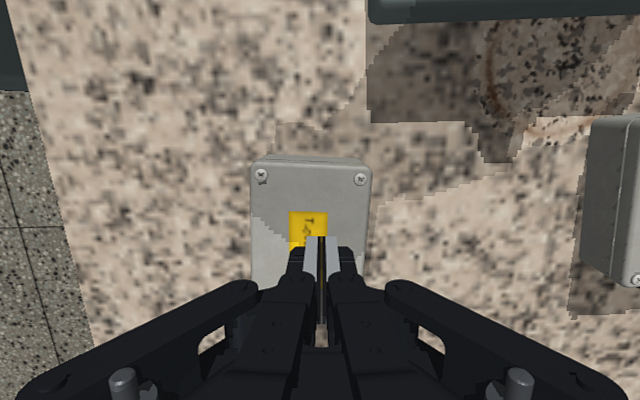

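Run:
```python
from h import *
r=shot("wrist");print(r["fx"],r["cy"],r["cx"])
def pr(p): c=r["M"].T@(np.array(p)-r["C"]); return [r["fx"]*c[0]/c[2]+r["cx"],r["fy"]*c[1]/c[2]+r["cy"],c[2]]
s=env.get_state(); t=s["tcp_pos"]
print("tcp",pr(t),"24 above",pr(t+[0,0,.024]))
box(r,[[252,162],[371,165],[371,290],[252,290]],.032)
print(w(r,[[252,162],[371,165],[260,175],[360,179],[290,212],[328,212]],.032).round(4))
b=shot("top","top5")["pixels"][180:300,330:460]; cv2.imwrite("pics/top5c.png",cv2.resize(b[:,:,::-1],None,fx=5,fy=5))
cv2.imwrite("pics/scene5c.png",cv2.resize(shot("scene")["pixels"][200:330,300:460][:,:,::-1],None,fx=4,fy=4,interpolation=2))
```

```text
324.9127387342093 197.71873737520502 321.0650192422161
tcp [np.float64(321.4945746673735), np.float64(236.34955204580353), np.float64(0.17731186594304563)] 24 above [np.float64(321.8964193280524), np.float64(255.86145075210894), np.float64(0.15421351603558095)]
c [ 0.4338 -0.2144] long 0.0625 -91.9 short 0.0551 -2.2
[[ 0.4088 -0.1819  0.032 ]
 [ 0.4608 -0.1845  0.032 ]
 [ 0.4119 -0.1877  0.032 ]
 [ 0.456  -0.1907  0.032 ]
 [ 0.4242 -0.2052  0.032 ]
 [ 0.4415 -0.2057  0.032 ]]
```

View pics/scene5c.png

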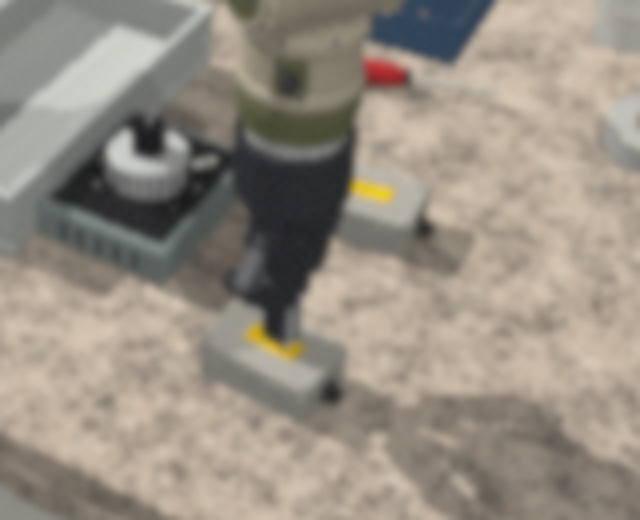

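jog_arm([
  [[0,0,-0.02,0,0,0,255],[0,0,-0.02,0,0,0,255],[0,0,-0.03,0,0,0,255],[0,0,-0.03,0,0,0,255],[0,0,-0.04,0,0,0,255],[0,0,-0.04,0,0,0,255],[0,0,-0.04,0,0,0,255],[0,0,0,0,0,0,255]],
], force=20)

```text
clock: 17.3
tcp_pos: [0.4364, -0.2253, 0.0605]
orientation: [0.001, 0.716, 0.698, 0.0]
wrist_force: [0.7, 0.4, 0.5]
finger_gap: -0.0002
grip_force: 0.0
```

Run:
```python
from h import *
s=env.get_state();print(s["tcp_pos"],s["wrist_force"],s["finger_gap"],s["grip_force"])
a=shot("wrist")["pixels"]; b=shot("scene")["pixels"][200:330,300:460]
cv2.imwrite("pics/w6.png",np.hstack([cv2.resize(a,(480,300)),cv2.resize(b,(320,300))])[:,:,::-1])
```

```text
[ 0.43640352 -0.22525464  0.06045316] [0.69986639 0.44035053 0.49717603] -0.00016491453312126618 0.0
```

View pics/w6.png

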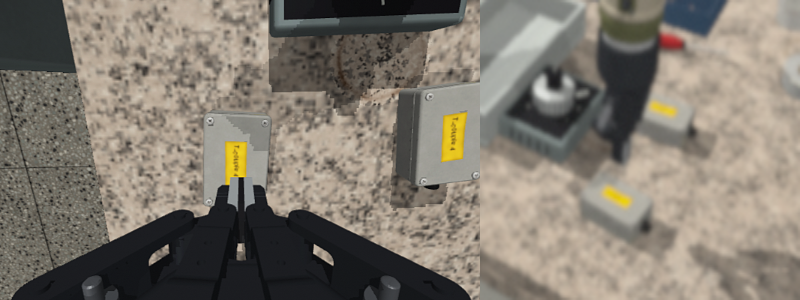

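jog_arm([
  [[0,0,-0.14,0,0,0,0],[0,0,-0.14,0,0,0,0],[0,0,-0.14,0,0,0,0],[0,0,-0.14,0,0,0,0],[0,0,0,0,0,0,0],[0,0,0,0,0,0,0]],
])

```text
clock: 18.0
tcp_pos: [0.4356, -0.2247, 0.1988]
orientation: [0.001, 0.716, 0.698, 0.0]
wrist_force: [0.8, -0.1, -0.5]
finger_gap: 0.0848
grip_force: 0.0
```

Run:
```python
from h import *
r=shot("wrist")
rect(r,"wrist","enclosure_a_c",.03);lm(r,"wrist","enclosure_a_c",.016)
r=shot("wrist","w7")
rect(r,"wrist","enclosure_b_c",.03);lm(r,"wrist","enclosure_b_c",.016)
go([.434,-.225,.05],-91.5)
```

```text
rect enclosure_a_c 0.6 c [ 605.6 -209.6] sz [92.  67.5] long-axis deg -83.6 mean [ 605.7 -205.2]
enclosure_a_c [480.7 163.3] 0.83 [ 0.6082 -0.2189]
rect enclosure_b_c 0.82 c [ 431.6 -227.1] sz [91.  56.4] long-axis deg 86.05 mean [ 432.2 -223.5]
rect enclosure_b_c 0.51 c [535.5 -79.9] sz [69.2 32.4] long-axis deg -1.42 mean [534.  -78.1]
enclosure_b_c [322.6 180.6] 0.55 [ 0.4352 -0.2321]
at [ 0.4346 -0.224   0.1974] t 18.3 turn [-0.0006 -0.0005  0.0006] shift after turn [-0.0041 -0.0024  0.5896]
```

jog_arm([
  [[0,0,0.15,0,0,0.005,0],[0,0,0.15,0,0,0,0],[0,0,0.15,0,0,0,0],[0,0,0.15,0,0,0,0],[0,0,0.11,0,0,0,0],[0,0,0.06,0,0,0,0],[0,0,0,0,0,0,0],[0,0,0,0,0,0,40],[0,0,0,0,0,0,55],[0,0,0,0,0,0,65],[0,0,0,0,0,0,70],[0,0,0,0,0,0,75],[0,0,0,0,0,0,80]],
], force=25)

```text
clock: 19.6
tcp_pos: [0.4355, -0.2246, 0.0065]
orientation: [0.0, 0.721, 0.693, 0.0]
wrist_force: [-0.2, -0.1, -0.0]
finger_gap: 0.0587
grip_force: 0.0
```

jog_arm([
  [[0,0,0,0,0,0,85],[0,0,0,0,0,0,90],[0,0,0,0,0,0,95],[0,0,0,0,0,0,100],[0,0,0,0,0,0,100]],
])

```text
clock: 20.1
tcp_pos: [0.4353, -0.2244, 0.0061]
orientation: [-0.0, 0.721, 0.693, 0.0]
wrist_force: [0.2, 0.6, 0.2]
finger_gap: 0.0522
grip_force: 0.0
```

jog_arm([
  [[0,0,0,0,0,0,105],[0,0,0,0,0,0,110],[0,0,0,0,0,0,115],[0,0,0,0,0,0,115]],
])

```text
clock: 20.5
tcp_pos: [0.4353, -0.2245, 0.0062]
orientation: [-0.0, 0.721, 0.693, 0.0]
wrist_force: [0.6, 0.3, -0.2]
finger_gap: 0.0467
grip_force: 0.0
```

Run:
```python
from h import *
a=shot("wrist","w8")["pixels"]; b=shot("scene")["pixels"][240:310,335:425]
cv2.imwrite("pics/w8.png",np.hstack([a[100:400,180:460],cv2.resize(b,(386,300))])[:,:,::-1])
```

```text
(no output)
```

View pics/w8.png

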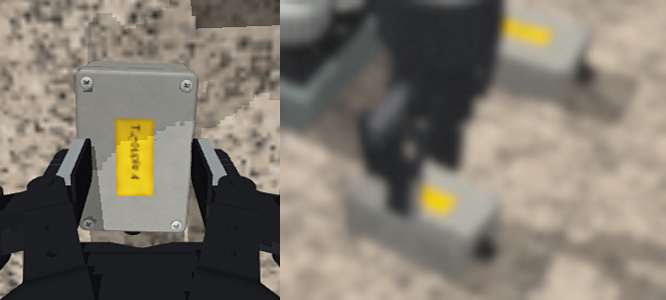

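jog_arm([
  [[0,0,0,0,0,0,90],[0,-0.009,0,0,0,0,90],[0,0,0.012,0,0,0,90],[0,0,0,0,0,0,110],[0,0,0,0,0,0,116],[0,0,0,0,0,0,120],[0,0,0,0,0,0,124],[0,0,0,0,0,0,124]],
])

```text
clock: 21.4
tcp_pos: [0.4361, -0.2255, 0.0059]
orientation: [0.003, 0.721, 0.693, 0.001]
wrist_force: [2.0, 4.1, 18.3]
finger_gap: 0.0443
grip_force: 19.7
```

jog_arm([
  [[0,0,-0.012,0,0,0,124],[0,0,0,0,0,0,124],[0,0,0,0,0,0,124]],
])

```text
clock: 21.7
tcp_pos: [0.4327, -0.2242, 0.0059]
orientation: [-0.0, 0.721, 0.693, -0.0]
wrist_force: [-0.6, -0.1, 3.2]
finger_gap: 0.0442
grip_force: 1.9
```

Run:
```python
from h import *
s=env.get_state();print({k:np.round(s[k],4) for k in("tcp_pos","wrist_force","ft_torque","finger_gap","grip_force")})
a=shot("wrist")["pixels"]
r=a[180:340,230:420]; cv2.imwrite("pics/w9.png",cv2.resize(r,None,fx=4,fy=3.7)[:,:,::-1])
```

```text
{'tcp_pos': array([ 0.4327, -0.2242,  0.0059]), 'wrist_force': array([-0.6458, -0.0783,  3.1888]), 'ft_torque': array([ 0.1546,  0.1539, -0.025 ]), 'finger_gap': np.float64(0.0442), 'grip_force': np.float64(1.94)}
```

View pics/w9.png

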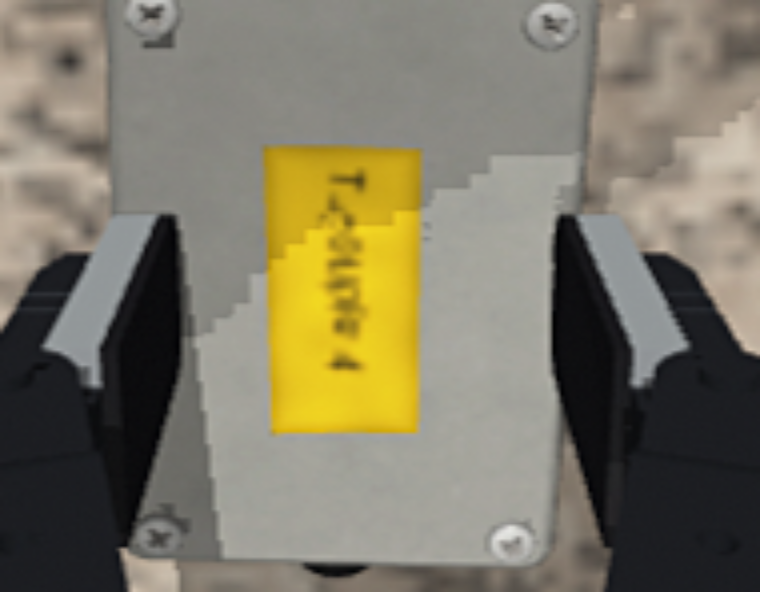

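The fingertips actually sit about 25 mm behind the reported TCP, because they were resting on the box top at a TCP height of 0.006 m. I'll lift, open, and go that much deeper.

jog_arm([
  [[0,0,-0.06,0,0,0,100],[0,0,-0.06,0,0,0,0],[0,-0.007,0,0,0,0,0],[0,0,0,0,0,0,0],[0,0,0.07,0,0,0,0],[0,0,0.07,0,0,0,0],[0,0,0.04,0,0,0,0],[0,0,0.03,0,0,0,0],[0,0,0,0,0,0,0],[0,0,0,0,0,0,0]],
])

```text
clock: 22.75
tcp_pos: [0.4313, -0.2244, -0.0163]
orientation: [-0.0, 0.721, 0.693, 0.0]
wrist_force: [-0.1, -0.6, -0.1]
finger_gap: 0.0856
grip_force: 0.0
```

jog_arm([
  [[0,0,0,0,0,0,60],[0,0,0,0,0,0,80],[0,0,0,0,0,0,90],[0,0,0,0,0,0,100],[0,0,0,0,0,0,130],[0,0,0,0,0,0,255],[0,0,0,0,0,0,255],[0,0,0,0,0,0,255]],
], force=45)

```text
clock: 23.55
tcp_pos: [0.4317, -0.2247, -0.0154]
orientation: [0.001, 0.721, 0.693, 0.0]
wrist_force: [-1.0, 0.0, 6.5]
finger_gap: 0.0548
grip_force: 47.0
```

jog_arm([
  [[0,0,-0.04,0,0,0,255],[0,0,-0.08,0,0,0,255],[0,0,-0.1,0,0,0,255],[0,0,-0.1,0,0,0,255],[0,0,-0.1,0,0,0,255],[0,0,-0.1,0,0,0,255],[0,0,-0.08,0,0,0,255],[0,0,0,0,0,0,255]],
], force=60)

```text
clock: 24.35
tcp_pos: [0.433, -0.2255, 0.1369]
orientation: [0.003, 0.721, 0.693, 0.001]
wrist_force: [0.8, -1.2, -1.0]
finger_gap: 0.0545
grip_force: 64.9
```

Run:
```python
from h import *
go([.512,.069,.134],-89)
s=env.get_state();print(s["wrist_force"],s["finger_gap"],s["grip_force"])
r=shot("scene");lm(r,"scene","enclosure_a_c",.1)
```

```text
at [ 0.433  -0.2255  0.1369] t 24.35 turn [ 0.0015  0.001  -0.0183] shift after turn [1.1722 0.3366 0.0117]
[ 0.79287574 -1.20533475 -0.97123777] 0.05447062563240121 64.92796540260315
enclosure_a_c [390.4 251. ] 0.54 [ 0.5131 -0.2469]
```

jog_arm([
  [[0,0,0,0,0,-0.018,255],[0.1172,0.0337,0,0,0,0,255],[0.1172,0.0337,0,0,0,0,255],[0.1172,0.0337,0,0,0,0,255],[0.1172,0.0337,0,0,0,0,255],[0.1172,0.0337,0,0,0,0,255],[0.1172,0.0337,0,0,0,0,255],[0.1172,0.0337,0,0,0,0,255],[0.1172,0.0337,0,0,0,0,255],[0.1172,0.0337,0,0,0,0,255],[0.1172,0.0337,0,0,0,0,255],[0,0,0,0,0,0,255],[0,0,0.1,0,0,0,255],[0,0,0.1,0,0,0,255],[0,0,0.1,0,0,0,255],[0,0,0,0,0,0,255]],
])

```text
clock: 26.05
tcp_pos: [0.5063, 0.0696, 0.0544]
orientation: [-0.003, 0.701, 0.713, -0.003]
wrist_force: [-1.1, 0.9, -1.4]
finger_gap: 0.0541
grip_force: 64.8
```

Run:
```python
from h import *
s=env.get_state();print(s["wrist_force"],s["finger_gap"],s["grip_force"])
go([.512,.069,-.001],-89)
r=shot("wrist","w10");rect(r,"wrist","enclosure_a_c",.108);rect(r,"wrist","chamber",.058);lm(r,"wrist","chamber_rim",.058)
```

```text
[-1.0883903   0.89790697 -1.36999373] 0.054097587200251616 64.79763865470886
at [0.5063 0.0696 0.0544] t 26.05 turn [-0.0029 -0.0001 -0.0005] shift after turn [-0.0028  0.0226  0.2216]
rect chamber 0.72 c [563.3  59.4] sz [266.5 168.8] long-axis deg 0.75 mean [569.6  94.2]
chamber_rim [455.7 244.6] 0.79 [0.5783 0.0678]
```

View pics/w10.png

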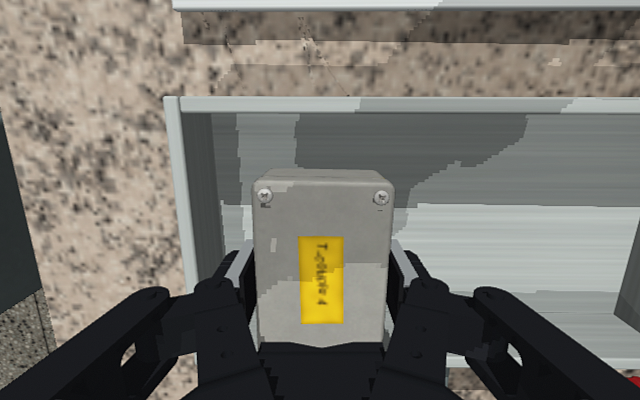

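jog_arm([
  [[0,0.0226,0,0,0,0,255],[0,0,0.06,0,0,0,255],[0,0,0.06,0,0,0,255],[0,0,0.05,0,0,0,255],[0,0,0.03,0,0,0,255],[0,0,0.02,0,0,0,255],[0,0,0,0,0,0,255],[0,0,0,0,0,0,255]],
])

```text
clock: 27.05
tcp_pos: [0.5167, 0.0701, 0.0041]
orientation: [0.0, 0.701, 0.713, 0.0]
wrist_force: [0.4, 1.0, -1.1]
finger_gap: 0.0544
grip_force: 64.9
```

jog_arm([
  [[0,0,0.014,0,0,0,255],[0,0,0.01,0,0,0,255],[0,0,0.006,0,0,0,255],[0,0,0,0,0,0,255],[0,0,0,0,0,0,255]],
])

```text
clock: 27.55
tcp_pos: [0.5165, 0.0701, -0.0032]
orientation: [0.0, 0.701, 0.713, 0.0]
wrist_force: [-2.5, 0.9, 5.9]
finger_gap: 0.0547
grip_force: 65.5
```

jog_arm([
  [[0,0,0,0,0,0,60],[0,0,0,0,0,0,0],[0,0,0,0,0,0,0],[0,0,0,0,0,0,0],[0,0,-0.05,0,0,0,0],[0,0,-0.1,0,0,0,0],[0,0,-0.17,0,0,0,0],[0,0,-0.17,0,0,0,0],[0,0,-0.17,0,0,0,0],[0,0,-0.17,0,0,0,0],[-0.14,0.04,0,0,0,0,0],[-0.14,0.05,0,0,0,0,0],[-0.14,0.05,0,0,0,0,0],[-0.14,0.05,0,0,0,0,0],[-0.14,0.05,0,0,0,0,0],[-0.14,0.05,0,0,0,0,0],[-0.14,0.05,0,0,0,0,0],[-0.12,0.04,0,0,0,-0.03,0],[0,0,0,0,0,0,0],[0,0,0,0,0,0,0]],
])

```text
clock: 29.55
tcp_pos: [0.6155, -0.2038, 0.2039]
orientation: [-0.0, 0.668, 0.744, 0.0]
wrist_force: [-0.7, -0.4, 0.4]
finger_gap: 0.0853
grip_force: 0.0
```

Run:
```python
from h import *
r=shot("wrist","w11")
rect(r,"wrist","enclosure_a_c",.03);lm(r,"wrist","enclosure_a_c",.016)
r2=shot("top");rect(r2,"top","enclosure_a_c",.03);lm(r2,"top","enclosure_a_c",.028)
go([.611,-.205,-.0155],-83.5)
```

```text
rect enclosure_a_c 0.62 c [ 770.  -148.8] sz [163.1  26.4] long-axis deg -75.96 mean [ 764.6 -121.6]
rect enclosure_a_c 0.56 c [ 611.4 -208.4] sz [92.2 56.5] long-axis deg -83.76 mean [ 611.2 -204.5]
enclosure_a_c [313.3 182.6] 0.58 [ 0.6081 -0.2169]
rect enclosure_a_c 0.66 c [ 610.4 -196.7] sz [73.1 56.4] long-axis deg -81.65 mean [ 609.  -195.5]
enclosure_a_c [403.8 207.4] 0.92 [ 0.6092 -0.2076]
at [ 0.6157 -0.2021  0.2042] t 29.85 turn [ 0.0001  0.     -0.0005] shift after turn [-0.0092 -0.0202  0.879 ]
```

View pics/w11.png

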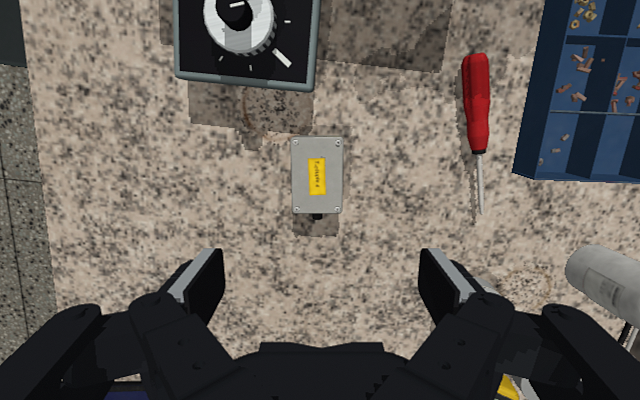

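jog_arm([
  [[-0.009,-0.02,0.15,0,0,0,0],[0,0,0.17,0,0,0,0],[0,0,0.17,0,0,0,0],[0,0,0.15,0,0,0,0],[0,0,0.12,0,0,0,0],[0,0,0.08,0,0,0,0],[0,0,0.037,0,0,0,0],[0,0,0,0,0,0,0],[0,0,0,0,0,0,0],[0,0,0,0,0,0,60],[0,0,0,0,0,0,80],[0,0,0,0,0,0,90],[0,0,0,0,0,0,100],[0,0,0,0,0,0,130],[0,0,0,0,0,0,255],[0,0,0,0,0,0,255],[0,0,0,0,0,0,255]],
], force=45)

```text
clock: 31.55
tcp_pos: [0.6121, -0.2065, -0.014]
orientation: [0.001, 0.667, 0.745, 0.0]
wrist_force: [-0.8, 0.7, 6.3]
finger_gap: 0.0546
grip_force: 49.2
```

jog_arm([
  [[0,0,-0.04,0,0,0,255],[0,0,-0.08,0,0,0,255],[0,0,-0.1,0,0,0,255],[0,0,-0.1,0,0,0,255],[0,0,-0.1,0,0,0,255],[0,0,-0.1,0,0,0,255],[0,0,-0.08,0,0,0,255],[0,0,0,0,0,0.03,255],[0.11,0.014,0,0,0,0,255],[0.11,0.014,0,0,0,0,255],[0.11,0.014,0,0,0,0,255],[0.11,0.014,0,0,0,0,255],[0.11,0.014,0,0,0,0,255],[0.11,0.014,0,0,0,0,255],[0.11,0.014,0,0,0,0,255],[0.11,0.014,0,0,0,0,255],[0.11,0.014,0,0,0,0,255],[0.11,0.014,0,0,0,0,255],[0,0,0,0,0,0,255],[0,0,0,0,0,0,255]],
], force=60)

```text
clock: 33.55
tcp_pos: [0.6414, 0.07, 0.1346]
orientation: [0.0, 0.701, 0.713, -0.0]
wrist_force: [0.1, -0.3, -1.1]
finger_gap: 0.0542
grip_force: 64.5
```

Run:
```python
from h import *
go([.642,.069,.003],-89)
r=shot("wrist","w12");rect(r,"wrist","enclosure_a_c",.044);lm(r,"wrist","chamber_rim",.058)
```

```text
at [0.6414 0.07   0.1346] t 33.55 turn [-0.0001  0.0001  0.0001] shift after turn [-0.0039  0.0025  0.5264]
rect enclosure_a_c 0.81 c [642.6   7.7] sz [169.2 115.5] long-axis deg -88.95 mean [642.7  15.2]
chamber_rim [242.8 198.8] 0.84 [0.5806 0.0687]
```

jog_arm([
  [[0,0,0.1,0,0,0,255],[0,0,0.1,0,0,0,255],[0,0,0.1,0,0,0,255],[0,0,0.1,0,0,0,255],[0,0,0.08,0,0,0,255],[0,0,0.04,0,0,0,255],[0,0,0.014,0,0,0,255],[0,0,0.008,0,0,0,255],[0,0,0,0,0,0,255],[0,0,0,0,0,0,255]],
])

```text
clock: 34.7
tcp_pos: [0.6425, 0.0694, 0.0002]
orientation: [0.001, 0.701, 0.713, 0.001]
wrist_force: [0.5, 0.4, -1.1]
finger_gap: 0.0543
grip_force: 64.6
```

jog_arm([
  [[0,0,0.006,0,0,0,255],[0,0,0.006,0,0,0,255],[0,0,0,0,0,0,255],[0,0,0,0,0,0,255]],
])

```text
clock: 35.1
tcp_pos: [0.6425, 0.0696, -0.0019]
orientation: [0.001, 0.701, 0.713, 0.001]
wrist_force: [-2.2, -0.5, 8.7]
finger_gap: 0.054
grip_force: 65.7
```

jog_arm([
  [[0,0,0,0,0,0,60],[0,0,0,0,0,0,0],[0,0,0,0,0,0,0],[0,0,0,0,0,0,0],[0,0,-0.05,0,0,0,0],[0,0,-0.1,0,0,0,0],[0,0,-0.17,0,0,0,0],[0,0,-0.17,0,0,0,0],[0,0,-0.17,0,0,0,0],[0,0,-0.17,0,0,0,0],[0,0,-0.17,0,0,0,0],[0,0,-0.12,0,0,0,0]],
])

```text
clock: 36.3
tcp_pos: [0.642, 0.0695, 0.2807]
orientation: [0.002, 0.701, 0.713, 0.002]
wrist_force: [1.2, -0.9, 0.3]
finger_gap: 0.0854
grip_force: 0.0
```

jog_arm([
  [[0.04,-0.04,0,0,0,-0.0455,0],[0,0,0,0,0,-0.0455,0],[0,0,0,0,0,-0.0455,0],[0,0,0,0,0,-0.0455,0],[0,0,0,0,0,-0.0455,0],[0,0,0,0,0,-0.0455,0],[0,0,0,0,0,-0.0455,0],[0,0,0,0,0,-0.0455,0],[0,0,0,0,0,-0.0455,0],[0,0,0,0,0,-0.0455,0],[0,0,0,0,0,-0.045,0],[0.09,0.1,0,0,0,0,0],[0.09,0.1,0,0,0,0,0],[0.09,0.1,0,0,0,0,0],[0,0.1,0,0,0,0,0],[0,0,0,0,0,0,0],[0,0,0,0,0,0,0]],
])

```text
clock: 38.0
tcp_pos: [0.5622, 0.1785, 0.2767]
orientation: [0.001, -0.009, 1.0, -0.0]
wrist_force: [-0.2, -0.9, 0.4]
finger_gap: 0.0857
grip_force: 0.0
```

Run:
```python
from h import *
r=shot("wrist","w13")
rect(r,"wrist","enclosure_a_c",.044);rect(r,"wrist","lid",.012);rect(r,"wrist","lid_knob",.04);lm(r,"wrist","lid_knob",.036);lm(r,"wrist","lid",0);lm(r,"wrist","chamber_rim",.058);rect(r,"wrist","chamber",.058)
r2=shot("top");rect(r2,"top","enclosure_a_c",.044);rect(r2,"top","lid",.012);lm(r2,"top","module_a_c",.016)
go([.564,.27,.05],1.0)
```

```text
rect enclosure_a_c 0.79 c [637.3  70.3] sz [91.7 60.3] long-axis deg -88.97 mean [637.   72.4]
rect enclosure_a_c 0.24 c [581.4  16.6] sz [307.8 264.1] long-axis deg 1.04 mean [546.3  30.1]
rect lid 0.59 c [563.4 271.4] sz [294.5 156.5] long-axis deg 0.98 mean [548.7 269.9]
rect lid_knob 0.85 c [560.1 265.2] sz [275.8 146.2] long-axis deg 0.98 mean [545.3 263.8]
lid_knob [389.2 164.3] 0.91 [0.5618 0.2647]
lid_knob [112.4 138.2] 0.62 [ 0.5355 -0.0792]
lid [388.  160.7] 0.64 [0.5628 0.2704]
chamber_rim [227.5 174.9] 0.83 [0.5745 0.0664]
chamber_rim [233.  223.3] 0.36 [0.6362 0.0697]
rect enclosure_a_c 0.79 c [640.9  66.1] sz [89.9 55.5] long-axis deg -87.93 mean [640.5  69.3]
rect lid 0.98 c [672.6 273.3] sz [155.1  79.1] long-axis deg 88.86 mean [697.3 271.1]
rect lid 0.18 c [579.7  12.2] sz [304.9 271.2] long-axis deg 0.89 mean [563.6  26.5]
at [0.5624 0.178  0.2759] t 38.6 turn [ 0.     -0.     -0.0004] shift after turn [-0.013   0.368   0.9037]
```

View pics/w13.png

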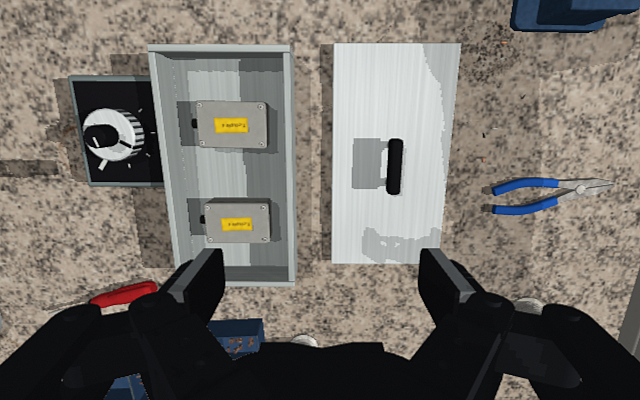

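Both enclosures lie flat in the cavity, around (232,125) and (238,222). The lid is flat, with its knob at (394,167), and the pliers are untouched.

Run:
```python
from h import *
r=shot("wrist")
box(r,[[149,44],[295,44],[296,286],[173,287]],.058)
print(w(r,[[394,139],[394,195]],.046).round(4))
g=cv2.cvtColor(r["pixels"],cv2.COLOR_RGB2GRAY)[125:210,370:420]
v,u=np.nonzero(g<45);p=w(r,np.c_[u+370,v+125],.046);print(p.min(0),p.max(0),p.mean(0))
go([.565,.2705,-.004],1.0)
```

```text
c [0.5771 0.0676] long 0.2946 -0.5 short 0.1604 91.2
[[0.5292 0.2654 0.046 ]
 [0.5989 0.2708 0.046 ]]
[0.52914751 0.2588285  0.046     ] [0.59761391 0.27716224 0.046     ] [0.56224903 0.26843607 0.046     ]
at [0.5623 0.178  0.2759] t 38.65 turn [ 0.     -0.     -0.0004] shift after turn [-0.0172  0.3696  1.1197]
```

jog_arm([
  [[-0.011,0.12,0,0,0,0,0],[0,0.12,0,0,0,0,0],[0,0.128,0,0,0,0,0],[0,0,0.16,0,0,0,0],[0,0,0.16,0,0,0,0],[0,0,0.16,0,0,0,0],[0,0,0.16,0,0,0,0],[0,0,0.16,0,0,0,0],[0,0,0.14,0,0,0,0],[0,0,0.1,0,0,0,0],[0,0,0.08,0,0,0,0],[0,0,0,0,0,0,0],[0,0,0,0,0,0,100],[0,0,0,0,0,0,160],[0,0,0,0,0,0,180],[0,0,0,0,0,0,255],[0,0,0,0,0,0,255],[0,0,0,0,0,0,255],[0,0,0,0,0,0,255]],
], force=80)

```text
clock: 40.55
tcp_pos: [0.5643, 0.2705, -0.0028]
orientation: [0.001, -0.008, 1.0, 0.0]
wrist_force: [-1.4, 0.0, 5.5]
finger_gap: 0.0147
grip_force: 80.0
```

jog_arm([
  [[0,0,-0.03,0,0,0,255],[0,0,-0.05,0,0,0,255],[0,0,-0.08,0,0,0,255],[0,0,-0.1,0,0,0,255],[0,0,-0.1,0,0,0,255],[0,0,-0.09,0,0,0,255],[0,0,0,0,0,0,255],[-0.003,-0.08,0,0,0,0,255],[-0.003,-0.1,0,0,0,0,255],[-0.003,-0.1,0,0,0,0,255],[-0.003,-0.1,0,0,0,0,255],[-0.003,-0.1,0,0,0,0,255],[-0.003,-0.1,0,0,0,0,255],[-0.003,-0.1,0,0,0,0,255],[-0.003,-0.08,0,0,0,0,255],[-0.003,-0.057,0,0,0,0,255],[0,0,0,0,0,0,255],[0,0,0,0,0,0,255],[0,0,0,0,0,0,255]],
])

```text
clock: 42.45
tcp_pos: [0.5734, 0.0669, 0.1082]
orientation: [-0.0, -0.009, 1.0, 0.0]
wrist_force: [-1.1, 0.5, -3.8]
finger_gap: 0.0143
grip_force: 78.8
```

Run:
```python
from h import *
s=env.get_state();print(s["wrist_force"],s["finger_gap"],s["grip_force"])
r2=shot("top");z=s["tcp_pos"][2]+.015
rect(r2,"top","lid",z);r=shot("wrist");rect(r,"wrist","lid",z)
go([.577,.0663,.06],1.0)
```

```text
[-1.11193992  0.49929526 -3.801602  ] 0.014259159559496831 78.84258985519409
rect lid 0.89 c [574.5  66.6] sz [292.3 152.9] long-axis deg 1.23 mean [638.6  44.3]
rect lid 0.78 c [549.2  67. ] sz [172.3 154.6] long-axis deg 1.05 mean [522.   66.4]
at [0.5736 0.0669 0.1084] t 42.65 turn [0.0001 0.     0.0001] shift after turn [-0.0136 -0.0025  0.1938]
```

jog_arm([
  [[-0.013,-0.002,0.04,0,0,0,255],[0,0,0.06,0,0,0,255],[0,0,0.05,0,0,0,255],[0,0,0.03,0,0,0,255],[0,0,0.015,0,0,0,255],[0,0,0.012,0,0,0,255],[0,0,0.012,0,0,0,255],[0,0,0,0,0,0,255]],
])

```text
clock: 43.45
tcp_pos: [0.577, 0.0656, 0.0537]
orientation: [0.0, -0.008, 1.0, 0.0]
wrist_force: [-0.1, -0.7, -3.5]
finger_gap: 0.0148
grip_force: 78.8
```

jog_arm([
  [[0,0,0.008,0,0,0,255],[0,0,0.008,0,0,0,255],[0,0,0.004,0,0,0,255],[0,0,0,0,0,0,255],[0,0,0,0,0,0,255]],
])

```text
clock: 43.95
tcp_pos: [0.5771, 0.0657, 0.0491]
orientation: [0.0, -0.008, 1.0, 0.0]
wrist_force: [-1.7, 1.2, 0.7]
finger_gap: 0.0149
grip_force: 79.4
```

jog_arm([
  [[0,0,0.003,0,0,0,255],[0,0,0,0,0,0,200],[0,0,0,0,0,0,100],[0,0,0,0,0,0,0],[0,0,0,0,0,0,0],[0,0,0,0,0,0,0],[0,0,-0.1,0,0,0,0],[0,0,-0.17,0,0,0,0],[0,0,-0.17,0,0,0,0],[0,0,-0.17,0,0,0,0],[0,0,-0.15,0,0,0,0],[0.047,-0.134,0,0,0,0,0],[0.047,-0.134,0,0,0,0,0],[0.047,-0.134,0,0,0,0,0],[0.047,-0.134,0,0,0,0,0],[0,0,0,0,0,0,0],[0,0,0,0,0,0,0]],
])

```text
clock: 45.65
tcp_pos: [0.532, -0.0697, 0.238]
orientation: [0.0, -0.007, 1.0, 0.0]
wrist_force: [-0.2, -0.1, -0.5]
finger_gap: 0.0854
grip_force: 0.0
```

```bash
cat > ring.py <<'E'
from h import *
def ring(n="wrist",a=np.radians(1.0),ax=np.array([.530,-.0675]),reps=3):
    M=np.array([[np.cos(a),-np.sin(a)],[np.sin(a),np.cos(a)]])
    for i in range(reps):
        r=shot(n,"ring")
        for t,z in (("ring_center",.05),("ring_pointer",.062),("set_mark",.036),("timer_pointer",.086)):
            for d in spotter.landmark_of(t,n)[:1]:
                p=w(r,d["uv"],z)[0,:2]; q=M.T@(p-ax); print(t,np.round(d["uv"],1),round(d["conf"],2),p.round(4),"r",np.linalg.norm(q).round(4),"ang",np.degrees(np.arctan2(q[1],q[0])).round(1))
    return r
E
python3 - <<'E'
from ring import *
r=ring()
rect(r,"wrist","lid",.064);rect(r,"wrist","ring",.062)
r2=shot("top");rect(r2,"top","lid",.064)
# white ring top / panel: fit circles
def pr(p): c=r["M"].T@(np.array(p)-r["C"]); return [r["fx"]*c[0]/c[2]+r["cx"],r["fy"]*c[1]/c[2]+r["cy"]]
u,v=pr([.53,-.0675,.062]); print("axis px",u,v)
g=r["pixels"]; hsv=cv2.cvtColor(g,cv2.COLOR_RGB2GRAY)
m=np.zeros_like(hsv);cv2.circle(m,(int(u),int(v)),45,255,-1)
m=((hsv>100)&(m>0)).astype(np.uint8); n,l,st,c=cv2.connectedComponentsWithStats(m)
k=1+st[1:,4].argmax(); vv,uu=np.nonzero(l==k); hull=cv2.convexHull(np.c_[uu,vv]); (x,y),rad=cv2.minEnclosingCircle(hull)
print("circ",x,y,rad,w(r,[x,y],.062),rad*(r["C"][2]-.062)/r["fx"])
go([.53,-.0675,.05],-38)
E
```

```text
ring_center [322.8 171.2] 0.74 [ 0.5317 -0.0674] r 0.0017 ang 1.2
ring_pointer [345.8 186.1] 0.89 [ 0.5453 -0.0425] r 0.0294 ang 57.5
set_mark [300. 196.] 0.66 [ 0.5642 -0.0935] r 0.043 ang -38.3
timer_pointer [325.  188.5] 0.92 [ 0.5424 -0.0653] r 0.0126 ang 9.2
ring_center [322.9 169.4] 0.7 [ 0.53   -0.0657] r 0.0018 ang 90.1
ring_pointer [345.7 183.1] 0.58 [ 0.5422 -0.041 ] r 0.0292 ang 64.2
set_mark [297.9 198.4] 0.91 [ 0.5675 -0.0942] r 0.0461 ang -36.5
timer_pointer [326.9 186.6] 0.93 [ 0.5407 -0.0617] r 0.0122 ang 27.2
ring_center [322.3 169.2] 0.77 [ 0.5296 -0.067 ] r 0.0007 ang 128.6
ring_pointer [345.9 184.7] 0.82 [ 0.5438 -0.0413] r 0.0296 ang 61.1
set_mark [297.3 199. ] 0.89 [ 0.5681 -0.0955] r 0.0473 ang -37.4
timer_pointer [325.8 186. ] 0.85 [ 0.54   -0.0634] r 0.0108 ang 21.3
rect lid 0.71 c [576.6  65.9] sz [296.7 157.7] long-axis deg 1.11 mean [543.9  61.7]
rect ring 0.63 c [527.3 -67.4] sz [61.4 59.8] long-axis deg 1.01 mean [525.9 -67.3]
rect lid 0.92 c [576.6  68.4] sz [295.7 158.7] long-axis deg 0.97 mean [576.1  67.4]
axis px 321.85266395939806 171.63599361515207
circ 315.0 175.0 36.40065002441406 [[ 0.53377776 -0.07475676  0.062     ]] 0.03822891993511135
at [ 0.5321 -0.0692  0.238 ] t 46.6 turn [0.     0.     0.2163] shift after turn [0.0108 0.     0.7519]
```

```bash
cat > polar.py <<'E'
from h import *
def px(r,P):
    c=(np.asarray(P)-r["C"])@r["M"]; return (r["fx"]*c[...,0]/c[...,2]+r["cx"]).astype(np.float32),(r["fy"]*c[...,1]/c[...,2]+r["cy"]).astype(np.float32)
def prof(r,ax,z,rs,a=1.0):
    th=np.arange(-180,180,1.); A=np.radians(th+a)[:,None]; R_=np.array(rs)[None]
    P=np.stack([ax[0]+R_*np.cos(A),ax[1]+R_*np.sin(A),np.full(A.shape[:1]+R_.shape[1:],z)],-1)
    g=cv2.cvtColor(r["pixels"],cv2.COLOR_RGB2GRAY); return th,cv2.remap(g,*px(r,P),cv2.INTER_LINEAR).mean(1)
def report(r,ax=(.530,-.0672)):
    for nm,z,rs,s in (("ring ptr dark",.062,np.linspace(.017,.025,9),1),("mark white",.036,np.linspace(.041,.049,9),-1),("timer white",.086,np.linspace(.005,.010,6),-1)):
        th,p=prof(r,ax,z,rs); q=cv2.GaussianBlur(np.r_[p,p,p][None].astype(np.float32),(0,0),2)[0,360:720]*s
        o=[]
        for i in np.argsort(q):
            if all(abs((th[i]-t+180)%360-180)>12 for t,_ in o): o.append((th[i],round(float(q[i]*s))))
            if len(o)==3: break
        print(nm,o)
E
python3 - <<'E'
from polar import *
r=shot("wrist")
for ax in ((.530,-.0672),(.532,-.0672),(.530,-.0652)): report(r,ax)
E
```

```text
ring ptr dark [(np.float64(62.0), 15), (np.float64(-69.0), 143), (np.float64(-82.0), 144)]
mark white [(np.float64(-38.0), 187), (np.float64(93.0), 35), (np.float64(5.0), 31)]
timer white [(np.float64(13.0), 188), (np.float64(0.0), 74), (np.float64(26.0), 52)]
ring ptr dark [(np.float64(67.0), 16), (np.float64(-73.0), 143), (np.float64(-86.0), 144)]
mark white [(np.float64(-40.0), 186), (np.float64(-125.0), 37), (np.float64(138.0), 35)]
timer white [(np.float64(17.0), 175), (np.float64(30.0), 107), (np.float64(4.0), 106)]
ring ptr dark [(np.float64(60.0), 24), (np.float64(-67.0), 141), (np.float64(-80.0), 143)]
mark white [(np.float64(-40.0), 186), (np.float64(92.0), 44), (np.float64(-122.0), 40)]
timer white [(np.float64(-2.0), 165), (np.float64(-15.0), 92), (np.float64(58.0), 61)]
```

jog_arm([
  [[0,0,0,0,0,0.0433,0],[0,0,0,0,0,0.0433,0],[0,0,0,0,0,0.0433,0],[0,0,0,0,0,0.0433,0],[0,0,0,0,0,0.0431,0],[0.0108,0,0.12,0,0,0,0],[0,0,0.16,0,0,0,0],[0,0,0.16,0,0,0,0],[0,0,0.12,0,0,0,0],[0,0,0.1,0,0,0,0],[0,0,0.06,0,0,0,0],[0,0,0.04,0,0,0,0],[0,0,0,0,0,0,0],[0,0,0,0,0,0,0]],
])

```text
clock: 48.05
tcp_pos: [0.5305, -0.0676, 0.0485]
orientation: [0.0, 0.325, 0.946, 0.0]
wrist_force: [0.3, -0.7, -0.5]
finger_gap: 0.085
grip_force: 0.0
```

Run:
```python
from h import *
go([.530,-.0672,.020],-38)
```

```text
at [ 0.5305 -0.0676  0.0485] t 48.05 turn [0.0001 0.0002 0.0001] shift after turn [ 0.0023 -0.      0.1141]
```

jog_arm([
  [[0.002,0,0.05,0,0,0,0],[0,0,0.04,0,0,0,0],[0,0,0.024,0,0,0,0],[0,0,0,0,0,0,0],[0,0,0,0,0,0,40],[0,0,0,0,0,0,55],[0,0,0,0,0,0,65],[0,0,0,0,0,0,75],[0,0,0,0,0,0,85],[0,0,0,0,0,0,95],[0,0,0,0,0,0,95]],
], force=30)

```text
clock: 49.15
tcp_pos: [0.5294, -0.0681, 0.0202]
orientation: [0.0, 0.326, 0.945, -0.001]
wrist_force: [-4.1, -4.2, 6.1]
finger_gap: 0.0588
grip_force: 31.3
```

jog_arm([
  [[0,0,0,0,0,0.0305,95],[0,0,0,0,0,0.0305,95],[0,0,0,0,0,0.0305,95],[0,0,0,0,0,0.0305,95],[0,0,0,0,0,0.0305,95],[0,0,0,0,0,0.0305,95],[0,0,0,0,0,0.0305,95],[0,0,0,0,0,0.0305,95],[0,0,0,0,0,0.0305,95],[0,0,0,0,0,0.0305,95],[0,0,0,0,0,0.0305,95],[0,0,0,0,0,0.0305,95],[0,0,0,0,0,0.0305,95],[0,0,0,0,0,0.0305,95],[0,0,0,0,0,0.0305,95],[0,0,0,0,0,0.0305,95],[0,0,0,0,0,0.0305,95],[0,0,0,0,0,0.0305,95],[0,0,0,0,0,0,95],[0,0,0,0,0,0,95]],
])

```text
clock: 51.15
tcp_pos: [0.5297, -0.068, 0.0202]
orientation: [0.001, 0.93, 0.369, -0.0]
wrist_force: [-2.4, -3.9, 6.3]
finger_gap: 0.059
grip_force: 31.3
```

Run:
```python
from polar import *
s=env.get_state();print(s["wrist_force"],s["ft_torque"],s["finger_gap"],s["grip_force"])
go([.530,-.0672,.020],-137)
r=shot("wrist","ring2");report(r)
```

```text
[-2.41148084 -3.87852268  6.33369163] [-0.62499701  0.66917302 -0.08889235] 0.05897327427250176 31.305944323539734
at [ 0.5297 -0.068   0.0202] t 51.15 turn [0.0005 0.0003 0.0015] shift after turn [ 0.0031 -0.0015  0.0008]
ring ptr dark [(np.float64(-146.0), 29), (np.float64(-159.0), 31), (np.float64(-125.0), 33)]
mark white [(np.float64(-39.0), 216), (np.float64(-165.0), 145), (np.float64(-109.0), 145)]
timer white [(np.float64(9.0), 196), (np.float64(22.0), 56), (np.float64(-4.0), 53)]
```

jog_arm([
  [[0,0,0,0,0,0,70],[0,0,0,0,0,0,40],[0,0,0,0,0,0,0],[0,0,0,0,0,0,0],[0,0,0,0,0,0,0],[0,0,-0.05,0,0,0,0],[0,0,-0.1,0,0,0,0],[0,0,-0.15,0,0,0,0],[0,0,-0.15,0,0,0,0],[0,0,-0.15,0,0,0,0],[0,0,-0.15,0,0,0,0],[0,0,-0.12,0,0,0,0],[0,0,0,0,0,0,0],[0,0,0,0,0,0,0]],
])

```text
clock: 52.6
tcp_pos: [0.5301, -0.0672, 0.2383]
orientation: [0.001, 0.93, 0.368, 0.001]
wrist_force: [0.1, -0.3, -0.6]
finger_gap: 0.0852
grip_force: 0.0
```

Run:
```python
from polar import *
from ring import ring
for ax in ((.530,-.0672),(.529,-.0682)):
    r=shot("wrist");report(r,ax)
ring(reps=2)
r=shot("top");report(r)
```

```text
ring ptr dark [(np.float64(-40.0), 20), (np.float64(-117.0), 128), (np.float64(-104.0), 135)]
mark white [(np.float64(-39.0), 196), (np.float64(93.0), 39), (np.float64(-124.0), 38)]
timer white [(np.float64(12.0), 201), (np.float64(25.0), 74), (np.float64(-1.0), 73)]
ring ptr dark [(np.float64(-36.0), 21), (np.float64(-111.0), 145), (np.float64(-98.0), 150)]
mark white [(np.float64(-37.0), 196), (np.float64(6.0), 41), (np.float64(92.0), 38)]
timer white [(np.float64(17.0), 214), (np.float64(30.0), 74), (np.float64(4.0), 63)]
ring_center [322.3 173.5] 0.86 [ 0.5278 -0.069 ] r 0.0026 ang -146.6
ring_pointer [350.  170.4] 0.62 [ 0.5521 -0.0864] r 0.0291 ang -41.6
set_mark [362.2 163.5] 0.56 [ 0.5652 -0.096 ] r 0.0453 ang -39.9
timer_pointer [327.5 167.3] 0.81 [ 0.541  -0.0635] r 0.0117 ang 18.9
ring_center [322. 172.] 0.81 [ 0.529  -0.0676] r 0.0011 ang -174.7
set_mark [361.9 160.6] 0.72 [ 0.5674 -0.0934] r 0.0455 ang -35.7
timer_pointer [328.9 168. ] 0.62 [ 0.5415 -0.065 ] r 0.0118 ang 11.1
ring ptr dark [(np.float64(17.0), 67), (np.float64(4.0), 73), (np.float64(129.0), 76)]
mark white [(np.float64(179.0), 162), (np.float64(-159.0), 161), (np.float64(-55.0), 160)]
timer white [(np.float64(-144.0), 164), (np.float64(-131.0), 163), (np.float64(-157.0), 162)]
```

Run:
```python
from polar import *
ax=np.array([.5295,-.0675])
for k in range(3):
    r=shot("wrist"); g=cv2.cvtColor(r["pixels"],cv2.COLOR_RGB2GRAY).astype(float); N=401
    for nm,z,lo,hi,sgn in (("ptr",.062,.015,.026,1),("mark",.036,.033,.056,-1)):
        X,Y=np.meshgrid(np.linspace(-.06,.06,N),np.linspace(-.06,.06,N))
        P=np.stack([X+ax[0],Y+ax[1],np.full_like(X,z)],-1); im=cv2.remap(g.astype(np.float32),*px(r,P),cv2.INTER_CUBIC)
        rr=np.hypot(X,Y);an=np.degrees(np.arctan2(Y,X))-1
        m=(rr>lo)&(rr<hi)&(abs(an+38)<20)
        wt=np.where(m,np.clip((90-im) if sgn>0 else (im-110),0,None),0)
        c=np.array([(wt*X).sum(),(wt*Y).sum()])/wt.sum(); C=np.cov(np.c_[X.ravel(),Y.ravel()].T,aweights=wt.ravel()); e,v=np.linalg.eigh(C); d=v[:,1]*np.sign(v[0,1])
        print(nm,"centroid ang",round(np.degrees(np.arctan2(c[1],c[0]))-1,1),"dir",round(np.degrees(np.arctan2(d[1],d[0]))-1,1),"r",np.hypot(*c).round(4),"sd",np.sqrt(e).round(4))
rect(r,"wrist","lid",.064)
t=shot("top");rect(t,"top","lid",.064);rect(t,"top","driver_red",.014);rect(t,"top","side_cutters",.006);lm(t,"top","enclosure_a_c",.016);lm(t,"top","module_a_c",.014)
s=env.get_state();print(s["clock"],s["finger_gap"],s["tcp_pos"])
```

```text
ptr centroid ang -38.6 dir -36.3 r 0.0205 sd [0.0008 0.0032]
mark centroid ang -37.8 dir -37.9 r 0.046 sd [0.0013 0.0053]
ptr centroid ang -38.6 dir -36.4 r 0.0205 sd [0.0008 0.0032]
mark centroid ang -37.8 dir -38.1 r 0.046 sd [0.0013 0.0052]
ptr centroid ang -38.7 dir -36.3 r 0.0205 sd [0.0008 0.0032]
mark centroid ang -37.9 dir -38.1 r 0.046 sd [0.0013 0.0052]
rect lid 0.61 c [564.3  65.2] sz [268.3 156.5] long-axis deg 1.08 mean [540.5  57.1]
rect lid 0.93 c [578.2  67. ] sz [298.7 156.4] long-axis deg 0.79 mean [576.3  66.8]
rect driver_red 0.71 c [ 779.5 -141.6] sz [160.6  25.1] long-axis deg -72.6 mean [ 770.8 -115.4]
rect side_cutters 0.89 c [599.3 498.7] sz [151.8  49.6] long-axis deg -77.03 mean [603.2 496.7]
53.75 0.0852332379384641 [ 0.52959748 -0.06711718  0.23696146]
```

```bash
python3 -c "
from workcell import ticket
print(ticket.hand_in())"
```

```text
the job is handed in; nothing more can be done
None
```

The job is handed in: both enclosures lie flat side by side in the chamber, the lid sits fully down on the rim, and the ring pointer stands within about 2° of the long mark. The timer reads the same within measurement error, the screwdriver and pliers are where they were, and the gripper is open and clear; the first grasp of one enclosure missed and pressed on its top with about 20 N.

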